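Right the fallen jar into its carrier and hold the carrier up level

TASK

One of the two parts jars has fallen out of the wooden carrier and lies on the table: stand it upright, cap up, in the carrier's empty well and let go of it. Then take the carrier by its bar, lift it with both jars straight up from where it stands, about 10 cm clear of the table, and finish still holding it there, level and steady. Do not tip the carrier or the other jar, and leave the tools and the roll of tape lying about where they are.

Things in the scene. Friction and masses are not known exactly. Their poses are not given: they have to be found in the camera images.
- carrier: Loose wooden bottle carrier, 0.35 kg. Origin: centre of its underside, z up. Block 216 (x) x 90 (y) x 18 mm high with two round wells, 50 mm wide, 12 mm deep, at x = -75 (empty, robot's side) and x = +75 (holds the other jar), y = 0. Uprights 12 x 14 mm at x = 0, y = +-33.
- front_well (a point): Centre of the floor of the empty well in the carrier (carrier x = -75, y = 0, z = 6 mm); axes as the carrier's.
- bar (a point): Middle of the carrier's bar (carrier z = 138 mm); axes as the carrier's. The wooden bar runs along y on the two uprights: 20 mm wide (x), 90 mm long (y), 24 mm high, underside 126 and top 150 mm above the carrier's underside. With both jars in place the carrier balances here.
- fallen_jar: Clear round parts jar with a white screw cap (fixed), 0.14 kg, 82 mm tall; body 42 mm, cap 44 mm in diameter, cap 13 mm high. Lies on its side on the table, free to roll, cap pointing roughly to the robot's left (+y, up to 35 degrees either way). Origin: centre of its underside (end without cap); its z axis runs to the cap: level at the start, must end up pointing up.
- standing_jar: The other jar, of the same kind and size, already standing in the carrier's rear well. Origin: centre of its underside, z up to the cap.
- tape_roll: Bystander: loose roll of black insulating tape, 102 mm in diameter, 19 mm high, lying flat. Origin: centre of its underside.
- ratchet: Bystander: loose steel ratchet wrench, 33x191x28 mm, lying. Origin: centre of its underside.
- screwdriver: Bystander: loose screwdriver, 27x190x28 mm, lying. Origin: centre of its underside.
- ring_spanner: Bystander: loose combination spanner, 36x223x8 mm, lying. Origin: centre of its underside.
There are look-alikes about, which are no part of the job. Leave any red look-alike of the fallen_jar alone.

How it is judged:
By the outcome, as a careful person would: the job done as asked, in the order asked, and still so for the second after the job is handed in, while the arm keeps its last pose, push and grip.
It also fails if it takes over 54 s, if anything falls off the work surface, if the arm or the gripper's body presses on something with over 40 N, if the wrist force passes 120 N, or if a joint passes its speed limit or range.

ROBOT

A 7-joint arm with a two-finger parallel gripper is mounted at the origin on a cart in front of the work surface, level with it; the furniture and walls round the work are solid. World frame = base frame: x ahead of the robot, y to its left, z up, the work surface at z = 0. Lengths are in m, angles in rad, forces in N, time in s.
With the tool pointing down it reaches from about 0.4 to 0.85 m from the base axis. Payload 10.4 kg.
Tool frame: the origin (TCP) lies on the centre line of the jaws, within the pads' length; the fingertips stand 17 mm ahead of it and the grasp point (between the pads) lies 2 mm behind it; z points along the fingers, y is the line along which they close (so a half turn about z gives the same grasp; the last joint's range is limited). The gripper opens to 85 mm and grips with 20 to 120 N. Pads are 22 mm wide; open, the fingers measure 114 mm over their backs; the gripper's body (76 mm by 85 mm) begins 54 mm behind the grasp point. The pads swing forward as they close: fully open they stand 13 mm farther back than shut.
Start: joints at [-1.307, 0.332, -0.065, 1.46, 0.022, 1.35, -0.088], TCP at [0.177, 0.599, 0.248] pointing down, gripper open.
Joint ranges: [-2.6, 2.6], [-0.5, 2.12], [-1.47, 1.34], [0.16, 2.42], [-1.27, 4.41], [0.06, 2.06], [-2.6, 2.6]. Speed limits (rad/s): [2.22, 2.22, 2.79, 2.79, 3.14, 3.14, 3.14].

INTERFACE

Orientations are given as a unit quaternion [x, y, z, w].
In Python, from workcell import get_obs, optics, job gives the robot as it stands. The module is installed in compiled form; this text tells all that it offers.
- The arm moves only by the tool send_rows, never from a script. Its argument "plan" is a list that holds one entry, the list of rows, each a list of 7 numbers: the turn, a rotation vector about the tool's x, y, z in units of 1.5 rad (1.0 is 1.5 rad), then the shift along the tool's x, y, z in units of 20 cm (1.0 is 20 cm), then the opening, from 0 (shut) to 1 (fully open). A call has 1 to 20 rows; each row shifts and turns the commanded pose from where the row before left it, along the tool's axes as they then stand; what a row does not reach is not made up. A row lasts 1/12 s, in which the tool goes at most 41.7 mm and 7.16 degrees, less where a joint would pass 70% of its speed; a pose out of reach is approached as far as the arm can. A call with a number of a shift or a turn outside -1 to 1 is refused whole. A call with a gripper value outside its range is refused whole. The fingers move at their own pace and stop on an object; "squeeze" is the grip in N (left out, the last holds). Time passes only in rows, so rows that do not move let the fingers close. It gives the time, the measured TCP pose, the force, the opening and the grip force at its end, in the units of the state.
- get_obs(): the state, without advancing time (a new reading comes with each control period).
- optics.camera(name): name is "side" or "top" or "wrist"; returns the picture (384x512x3 uint8, red, green, blue); there is no depth.
- optics.get_calibration(name): a dict with "intrinsics" (3x3 intrinsics, pixels), "world_from_camera" (4x4, takes a point from camera to world coordinates); the wrist camera has in their place "T_tool_cam" (4x4, takes a point from camera to tool coordinates, whose origin is the TCP and whose axes are the flange's). Camera axes: x right, y up, looking along -z (the intrinsics and any distortion apply to the point x, -y, -z); pixel columns grow to the right and rows downward; lengths in m; the calibration is good to about 2 mm. A picture is of the moment at which its call begins: read the wrist's pose just before it. get_calibration takes no time and is no camera call.
- job.hand_in(): hands the job in; it is judged then, once.
The state is a dict: "clock": time; "joint_pos": joint angles; "joint_velocities": joint speeds; "tau": joint torques, N m; "position": TCP position; "ee_rot": TCP orientation; "ft_force": force on the tool from outside, world axes, zero at the start; "torque": the same for the moment, N m; "grip_width": opening from 0.0 (shut) to 1.0 (fully open); "grasp_force": force on a finger pad.
Only numpy, scipy, OpenCV 4.12 (cv2) and the standard library are available. Lean on these libraries where they do the work, as an engineer would, in place of code of your own. Each camera call takes 0.05 s, during which the arm holds its last target. There are 200 camera calls.

## Working session

There is one attempt and no reset: what is moved stays moved. The work goes in short steps, Python scripts to look and compute and a tool call to move; the robot and the scene stay as the last step left them, time stands still between calls to the robot, and variables do not carry over. Pictures are saved under pics/ and viewed, at most 10 in all, crops included, and the job is handed in when it is done.

Besides the shell and the picture viewer there is one more tool, called after "Call:" as name(argument=value, ...) on one line, values as JSON. send_rows: Moves the arm, as the interface text tells. Its arguments: {"type":"object","properties":{"plan":{"type":"array"},"squeeze":{"type":"number"}},"required":["plan"]}

```bash
mkdir -p pics; python3 - <<'E'
from workcell import get_obs, optics
import cv2,numpy as np
np.set_printoptions(precision=4,suppress=True)
print(get_obs())
for n in("top","side"):
    im=optics.camera(n); cv2.imwrite(f"pics/{n}0.png",im[:,:,::-1])
    print(n,optics.get_calibration(n))
print(optics.get_calibration("wrist"))
E
```

```text
{'clock': 0.0, 'joint_pos': array([-1.3066,  0.3329, -0.0647,  1.461 ,  0.0216,  1.3499, -0.0885]), 'joint_velocities': array([-0.0003,  0.0007,  0.0001, -0.0013,  0.0005,  0.0007,  0.0015]), 'tau': array([  0.0005, -62.5459,   0.0491, -39.1602,   0.0162,   0.0102,
        -0.    ]), 'position': array([0.1767, 0.5991, 0.2475]), 'ee_rot': array([ 0.1429,  0.9897, -0.0007, -0.0001]), 'ft_force': array([-0.4215, -0.4179,  0.1627]), 'torque': array([-0.0081,  0.0101, -0.0226]), 'grasp_force': 0.0, 'grip_width': 0.9974014597719413}
top {'intrinsics': array([[394.5282,   0.    , 259.6096],
       [  0.    , 394.5282, 190.4813],
       [  0.    ,   0.    ,   1.    ]]), 'world_from_camera': array([[ 0.0219,  0.9936, -0.1111,  0.4076],
       [-0.9997,  0.0232,  0.0098,  0.012 ],
       [ 0.0123,  0.1108,  0.9938,  1.2988],
       [ 0.    ,  0.    ,  0.    ,  1.    ]])}
side {'intrinsics': array([[381.0641,   0.    , 250.6142],
       [  0.    , 381.0641, 190.3624],
       [  0.    ,   0.    ,   1.    ]]), 'world_from_camera': array([[ 0.9997,  0.0219,  0.0138,  0.5573],
       [ 0.0059,  0.3283, -0.9446, -1.2836],
       [-0.0253,  0.9443,  0.328 ,  0.5735],
       [ 0.    ,  0.    ,  0.    ,  1.    ]])}
{'intrinsics': array([[328.7175,   0.    , 254.1224],
       [  0.    , 328.7175, 191.1708],
       [  0.    ,   0.    ,   1.    ]]), 'T_tool_cam': array([[ 0.0009,  0.9585,  0.2851,  0.0721],
       [ 1.    , -0.0006, -0.0013,  0.0005],
       [-0.0011,  0.2851, -0.9585, -0.1255],
       [ 0.    ,  0.    ,  0.    ,  1.    ]])}
```

View pics/top0.png

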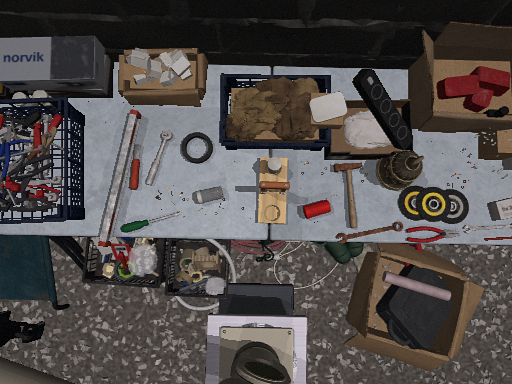

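View pics/side0.png

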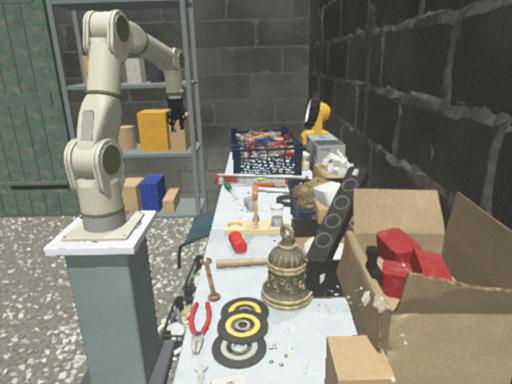

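The top picture shows the carrier at about (272,190). Its empty well is at (271,213), the standing jar at (274,163) and the bar at (272,186). There are two candidates for the fallen jar: the clear one with a white cap at (210,195), and the red one at (317,208). The clear one left of the carrier, cap to +y, fits the description; red is the look-alike. I'll confirm this in a crop.

```bash
python3 - <<'E'
import cv2
im=cv2.imread("pics/top0.png")[140:240,170:300]
cv2.imwrite("pics/crop0.png",cv2.resize(im,None,fx=6,fy=6,interpolation=cv2.INTER_CUBIC))
E
```

```text
(no output)
```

View pics/crop0.png

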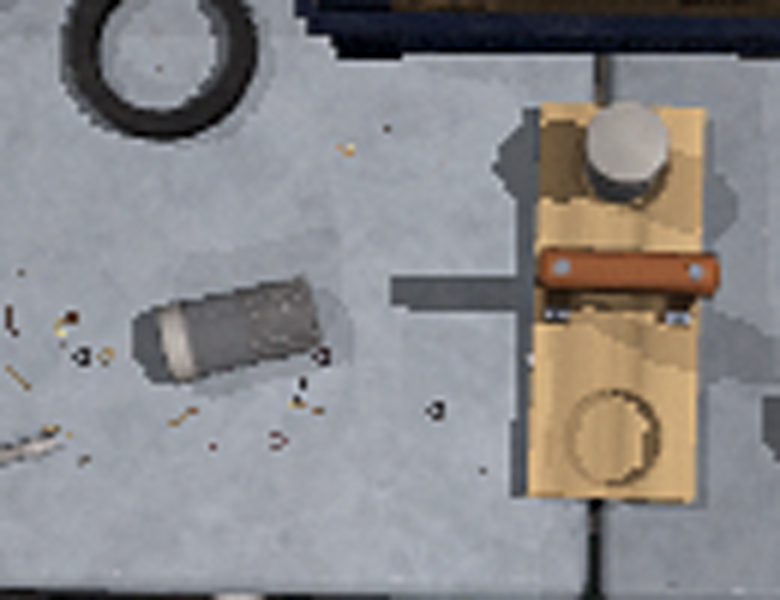

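The crop confirms it: a clear jar with a white cap ring at crop (175,345) and its base at (312,312). The part left of the cap is shadow. The empty well is at crop (615,437).

```bash
cat >h.py <<'E'
from workcell import get_obs, optics
import numpy as np, cv2
from scipy.spatial.transform import Rotation as R
np.set_printoptions(precision=4,suppress=True)
def T(o):
    M=np.eye(4);M[:3,:3]=R.from_quat(o["ee_rot"]).as_matrix();M[:3,3]=o["position"];return M
def cam(n,o=None):
    c=optics.get_calibration(n)
    return c["intrinsics"], (T(o)@c["T_tool_cam"] if n=="wrist" else c["world_from_camera"])
def p2w(K,W,u,v,z):
    d=W[:3,:3]@np.array([(u-K[0,2])/K[0,0],-(v-K[1,2])/K[1,1],-1]);c=W[:3,3]
    return c+d*(z-c[2])/d[2]
def w2p(K,W,p):
    q=np.linalg.inv(W)@np.r_[p,1];return K[0,2]-K[0,0]*q[0]/q[2],K[1,2]+K[1,1]*q[1]/q[2]
def togo(goalp,Rg):
    "shift in tool axes/0.2 and rotvec/1.5 from present pose"
    o=get_obs();r=R.from_quat(o["ee_rot"])
    print("shift",r.inv().apply(np.array(goalp)-o["position"])/.2,"turn",(r.inv()*Rg).as_rotvec()/1.5)
E
python3 - <<'E'
from h import *
K,W=cam("top")
f=lambda u,v,z:p2w(K,W,170+(u-2.5)/6,140+(v-2.5)/6,z)
for n,z,P in [("block",.018,[(540,105),(708,110),(695,500),(528,493)]),("well",.018,[(615,437)]),("cap2",.088,[(627,142)]),("bar",.15,[(540,268),(719,272)]),
 ("jarcap",.022,[(160,312),(180,382)]),("jarbase",.021,[(303,277),(322,347)]),("tape",.019,[(160,50)])]:
    for p in P: print(n,f(*p,z))
o=get_obs();print(R.from_quat(o["ee_rot"]).as_matrix())
E
```

```text
block [0.6616 0.0019 0.018 ]
block [ 0.661  -0.0905  0.018 ]
block [ 0.447  -0.0865  0.018 ]
block [0.4488 0.0037 0.018 ]
well [ 0.4801 -0.0427  0.018 ]
cap2 [ 0.6293 -0.0431  0.088 ]
bar [0.5544 0.0012 0.15  ]
bar [ 0.5545 -0.0865  0.15  ]
jarcap [0.5419 0.2052 0.022 ]
jarcap [0.5042 0.1929 0.022 ]
jarbase [0.563  0.1286 0.021 ]
jarbase [0.525  0.1171 0.021 ]
tape [0.687  0.2114 0.019 ]
[[-0.9592  0.2828 -0.0003]
 [ 0.2828  0.9592 -0.0012]
 [-0.     -0.0012 -1.    ]]
```

Call:
send_rows(plan=[[[0,0,0,-0.146,-0.1,0.015,1],[0,0,0,-0.146,-0.1,0.015,1],[0,0,0,-0.146,-0.1,0.015,1],[0,0,0,-0.146,-0.1,0.015,1],[0,0,0,-0.146,-0.1,0.015,1],[0,0,0,-0.146,-0.1,0.015,1],[0,0,0,-0.146,-0.1,0.015,1],[0,0,0,-0.146,-0.1,0.015,1],[0,0,0,-0.146,-0.1,0.015,1],[0,0,0,-0.146,-0.1,0.015,1],[0,0,0,-0.146,-0.1,0.015,1],[0,0,0,-0.146,-0.1,0.015,1],[0,0,0,-0.146,-0.1,0.015,1],[0,0,0,-0.146,-0.1,0.015,1],[0,0,0,-0.146,-0.1,0.015,1],[0,0,0,-0.146,-0.1,0.015,1]]])

```text
clock: 1.43
position: [0.535, 0.1588, 0.2]
ee_rot: [0.143, 0.99, -0.0, -0.0]
ft_force: [0.0, 0.1, 0.2]
grip_width: 1.004
grasp_force: 0.0
```

Call:
send_rows(plan=[[[0,0,0.075,0,0,0,1],[0,0,0.075,0,0,0,1],[0,0,0.075,0,0,0,1],[0,0,0.075,0,0,0,1],[0,0,0.075,0,0,0,1],[0,0,0.075,0,0,0,1],[0,0,0.075,0,0,0,1],[0,0,0.075,0,0,0,1],[0,0,0.075,0,0,0,1],[0,0,0,0,0,0,1],[0,0,0,0,0,0,1]]])

```text
clock: 2.35
position: [0.5342, 0.1605, 0.2]
ee_rot: [0.603, 0.797, -0.0, -0.0]
ft_force: [0.2, 0.2, 0.1]
grip_width: 0.997
grasp_force: 0.0
```

```bash
python3 - <<'E'
from h import *
o=get_obs();im=optics.camera("wrist");cv2.imwrite("pics/w1.png",im[:,:,::-1]);print(o["position"],o["ee_rot"],o["joint_pos"],o["clock"])
K,W=cam("wrist",o);np.save("w1.npy",W)
print(w2p(K,W,[.523,.199,.021]),w2p(K,W,[.544,.123,.021]))
E
```

```text
[0.5342 0.1605 0.2   ] [ 0.6034  0.7974 -0.0002 -0.0001] [-0.7509  0.222   0.4346  1.7287 -0.0991  1.2131 -0.0156] 2.35
(np.float64(253.01933980448402), np.float64(130.81620125714278)) (np.float64(252.5705202645734), np.float64(211.7716453651664))
```

View pics/w1.png

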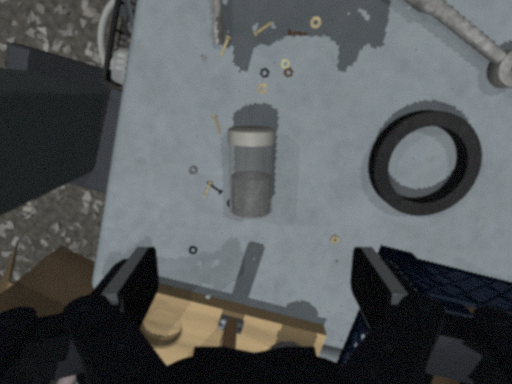

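The jar lies at u≈252, with the cap face at row 127 and the base at row 216. That is within about 2 mm of the top-camera estimate. Next I tilt the tool 40° towards the cap side, so that the tool can end leaning the other way with the jar upright.

Call:
send_rows(plan=[[[0,-0.078,0,0,0,0,1],[0,-0.078,0,0,0,0,1],[0,-0.078,0,0,0,0,1],[0,-0.078,0,0,0,0,1],[0,-0.078,0,0,0,0,1],[0,-0.078,0,0,0,0,1],[0,0,0,0,0,0,1],[0,0,0,0,0,0,1]]])

```text
clock: 3.07
position: [0.5338, 0.1616, 0.1991]
ee_rot: [0.566, 0.75, -0.208, 0.273]
ft_force: [1.2, -0.9, -0.5]
grip_width: 0.997
grasp_force: 0.0
```

```bash
python3 - <<'E'
from h import *
o=get_obs();print(o["position"],o["joint_pos"],o["clock"]);M=T(o)[:3,:3];print(M)
d=np.array([-.266,.964,0]);d/=np.linalg.norm(d);a=np.radians(40);u=np.array([0,0,1.])
z=-d*np.sin(a)-u*np.cos(a);y=np.cross(u,d)*-1;x=np.cross(y,z)
togo([.530,.173,.024],R.from_matrix(np.c_[x,y,z]))
E
```

```text
[0.5338 0.1616 0.1991] [-1.0776  0.3966  0.435   1.6978  0.4874  1.3916 -0.5377] 3.0667
[[-0.2105  0.9622  0.1727]
 [ 0.7351  0.2723 -0.6209]
 [-0.6444 -0.0038 -0.7647]]
shift [0.6103 0.0006 0.6307] turn [0.0009 0.0014 0.0049]
```

Call:
send_rows(plan=[[[0,0,0,0.061,0,0.063,1],[0,0,0,0.061,0,0.063,1],[0,0,0,0.061,0,0.063,1],[0,0,0,0.061,0,0.063,1],[0,0,0,0.061,0,0.063,1],[0,0,0,0.061,0,0.063,1],[0,0,0,0.061,0,0.063,1],[0,0,0,0.061,0,0.063,1],[0,0,0,0.061,0,0.063,1],[0,0,0,0.03,0,0.032,1],[0,0,0,0.031,0,0.031,1],[0,0,0,0,0,0,1]]])

```text
clock: 4.07
position: [0.5313, 0.1709, 0.0248]
ee_rot: [0.569, 0.748, -0.208, 0.273]
ft_force: [0.1, -0.1, 1.0]
grip_width: 1.003
grasp_force: 0.0
```

Call:
send_rows(plan=[[[0,0,0,0,0,0,0.3],[0,0,0,0,0,0,0.3],[0,0,0,0,0,0,0.3],[0,0,0,0,0,0,0.3],[0,0,0,0,0,0,0.3],[0,0,0,0,0,0,0.3],[0,0,0,0,0,0,0.3],[0,0,0,0,0,0,0.3],[0,0,0,0,0,0,0.3],[0,0,0,0,0,0,0.3]]], squeeze=40)

```text
clock: 4.9
position: [0.5315, 0.172, 0.026]
ee_rot: [0.568, 0.748, -0.208, 0.274]
ft_force: [-2.2, 0.4, 6.3]
grip_width: 0.476
grasp_force: 40.5
```

```bash
python3 - <<'E'
from h import *
o=get_obs();print(o);im=optics.camera("wrist");cv2.imwrite("pics/w2.png",im[:,:,::-1])
E
```

```text
{'clock': 4.9, 'joint_pos': array([-1.0513,  0.652 ,  0.3889,  1.7658,  0.4435,  1.1207, -0.6966]), 'joint_velocities': array([ 0.0007, -0.0005, -0.0018,  0.0005, -0.0014, -0.0001,  0.0007]), 'tau': array([  0.7861, -61.6332,  11.6112, -24.3   ,   1.9445,   1.1562,
        -0.0234]), 'position': array([0.5315, 0.172 , 0.026 ]), 'ee_rot': array([ 0.5681,  0.7477, -0.2078,  0.274 ]), 'ft_force': array([-2.1766,  0.393 ,  6.3224]), 'torque': array([-0.0703,  0.2631, -0.1603]), 'grasp_force': 40.52119731903076, 'grip_width': 0.47623705061790383}
```

View pics/w2.png

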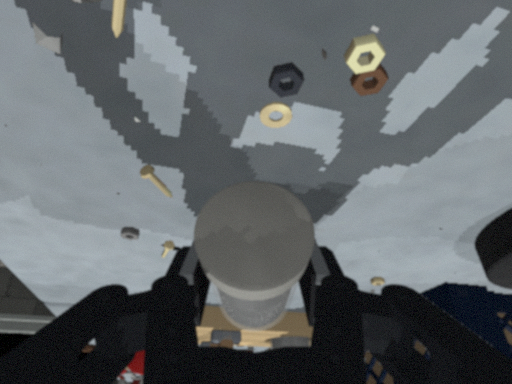

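Call:
send_rows(plan=[[[0,0,0,-0.04,0,-0.045,0.3],[0,0,0,-0.075,0,-0.09,0.3],[0,0,0,-0.075,0,-0.09,0.3],[0,0,0,-0.075,0,-0.09,0.3],[0,0,0,-0.075,0,-0.09,0.3],[0,0,0,-0.075,0,-0.09,0.3],[0,0,0,-0.04,0,-0.045,0.3],[0,0,0,0,0,0,0.3]]], squeeze=50)

```text
clock: 5.62
position: [0.5321, 0.1725, 0.1692]
ee_rot: [0.569, 0.748, -0.206, 0.274]
ft_force: [0.5, 0.2, -1.2]
grip_width: 0.473
grasp_force: 50.7
```

Call:
send_rows(plan=[[[0,0.07,0,0,0,0,0.3],[0,0.07,0,0,0,0,0.3],[0,0.07,0,0,0,0,0.3],[0,0.07,0,0,0,0,0.3],[0,0.07,0,0,0,0,0.3],[0,0.07,0,0,0,0,0.3],[0,0.07,0,0,0,0,0.3],[0,0.07,0,0,0,0,0.3],[0,0.07,0,0,0,0,0.3],[0,0.07,0,0,0,0,0.3],[0,0,0,0,0,0,0.3],[0,0,0,0,0,0,0.3]]])

```text
clock: 6.62
position: [0.5309, 0.17, 0.1648]
ee_rot: [0.598, 0.783, 0.103, -0.137]
ft_force: [-0.9, 0.2, -1.7]
grip_width: 0.473
grasp_force: 50.8
```

```bash
python3 - <<'E'
from h import *
o=get_obs();print(o["position"],o["joint_pos"],o["clock"],o["grip_width"],o["grasp_force"]);print(T(o)[:3,:3])
# jar in tool frame at grasp
Rg=R.from_quat([0.5681,0.7477,-0.2078,0.274])
d=np.array([-.266,.964,0]);d/=np.linalg.norm(d)
dt=Rg.inv().apply(d)
c=optics.get_calibration("wrist");K=c["intrinsics"];C=c["T_tool_cam"]
D=.044*K[0,0]/116
cap=C[:3,:3]@(D*np.array([(254-K[0,2])/K[0,0],-(236-K[1,2])/K[1,1],-1]))+C[:3,3]
b=np.array([.544,.123,.021]);base=Rg.inv().apply(b-[.5315,.172,.026])
print("axis",dt,"cap(cam)",cap,"cap(nominal)",base+.082*dt,"base nom",base)
E
```

```text
[0.5309 0.17   0.1648] [-0.5097  0.287   0.3705  1.7685 -0.4811  1.1939  0.3164] 6.6167 0.47302680986134577 50.757705573923886
[[-0.2477  0.9644 -0.0924]
 [ 0.9079  0.2644  0.3253]
 [ 0.3381 -0.0033 -0.9411]]
axis [ 0.7635  0.0023 -0.6458] cap(cam) [ 0.021   0.0006 -0.0107] cap(nominal) [ 0.0272 -0.0009 -0.0165] base nom [-0.0354 -0.0011  0.0365]
```

```bash
cat >>h.py <<'E'
DT=np.array([.7635,.0023,-.6458]);DT/=np.linalg.norm(DT)      # jar axis in tool frame
BT=np.array([-.0354,-.0011,.0365])                           # jar base in tool frame
def goalR(psi):
    # jar axis up, tool-z horizontal part at heading psi (deg)
    zt=np.array([0,0,1.]);h=zt-DT*(zt@DT);h/=np.linalg.norm(h)
    p=np.radians(psi);hw=np.array([np.cos(p),np.sin(p),0]);u=np.array([0,0,1.])
    return R.from_matrix(np.c_[u,hw,np.cross(u,hw)]@np.c_[DT,h,np.cross(DT,h)].T)
E
python3 - <<'E'
from h import *
for psi in (30,50,70,105):
    G=goalR(psi);print(psi,G.as_matrix()[:,2]);togo(np.array([.4797,-.0428,.11])-G.apply(BT),G)
E
```

```text
30 [ 0.6612  0.3818 -0.6458]
shift [-0.9201 -0.5512 -0.3066] turn [-0.5068  0.2976  0.7244]
50 [ 0.4908  0.5849 -0.6458]
shift [-0.9269 -0.546  -0.309 ] turn [-0.3732  0.3218  0.5315]
70 [ 0.2611  0.7175 -0.6458]
shift [-0.9315 -0.5387 -0.3107] turn [-0.2394  0.3382  0.3383]
105 [-0.1976  0.7375 -0.6458]
shift [-0.9332 -0.5235 -0.3114] turn [-0.0046  0.3492 -0.    ]
```

Call:
send_rows(plan=[[[-0.0373,0.0322,0.0532,0,0,0,0.3],[-0.0373,0.0322,0.0532,0,0,0,0.3],[-0.0373,0.0322,0.0532,0,0,0,0.3],[-0.0373,0.0322,0.0532,0,0,0,0.3],[-0.0373,0.0322,0.0532,0,0,0,0.3],[-0.0373,0.0322,0.0532,0,0,0,0.3],[-0.0373,0.0322,0.0532,0,0,0,0.3],[-0.0373,0.0322,0.0532,0,0,0,0.3],[-0.0373,0.0322,0.0532,0,0,0,0.3],[-0.0373,0.0322,0.0532,0,0,0,0.3],[0,0,0,0,0,0,0.3],[0,0,0,0,0,0,0.3]]])

```text
clock: 7.62
position: [0.5316, 0.1734, 0.1697]
ee_rot: [0.808, 0.43, 0.364, -0.174]
ft_force: [-0.2, 0.5, -1.4]
grip_width: 0.473
grasp_force: 51.0
```

```bash
python3 - <<'E'
from h import *
o=get_obs();print(o["position"],o["joint_pos"],o["clock"])
G=goalR(50);togo(np.array([.4797,-.0428,.11])-G.apply(BT),G)
E
```

```text
[0.5316 0.1734 0.1697] [-0.5602  0.0066  0.5027  2.2681 -1.2204  0.6512  0.292 ] 7.6167
shift [-0.7599  0.4047 -0.7433] turn [-0.0313  0.025   0.0542]
```

Call:
send_rows(plan=[[[0,0,0,-0.076,0.04,-0.074,0.3],[0,0,0,-0.076,0.04,-0.074,0.3],[0,0,0,-0.076,0.04,-0.074,0.3],[0,0,0,-0.076,0.04,-0.074,0.3],[0,0,0,-0.076,0.04,-0.074,0.3],[0,0,0,-0.076,0.04,-0.074,0.3],[0,0,0,-0.076,0.04,-0.074,0.3],[0,0,0,-0.076,0.04,-0.074,0.3],[0,0,0,-0.076,0.04,-0.074,0.3],[0,0,0,-0.076,0.04,-0.074,0.3],[0,0,0,0,0,0,0.3],[0,0,0,0,0,0,0.3]]])

```text
clock: 8.62
position: [0.4768, -0.0496, 0.1595]
ee_rot: [0.809, 0.427, 0.364, -0.172]
ft_force: [-0.9, -0.3, -2.4]
grip_width: 0.47
grasp_force: 51.0
```

```bash
python3 - <<'E'
from h import *
o=get_obs();print(o["position"],o["joint_pos"],o["clock"],"jar up",T(o)[:3,:3]@DT)
for psi in(40,50,60,75,90):
  G=goalR(psi);togo(np.array([.4797,-.0428,.11])-G.apply(BT),G)
E
```

```text
[ 0.4768 -0.0496  0.1595] [-0.237   0.0956  0.7933  2.2343 -1.0746  1.0871  0.6121] 8.6167 jar up [-0.0009  0.05    0.9987]
shift [ 0.0117 -0.0091  0.0039] turn [-0.1158  0.0239  0.1281]
shift [ 0.0117 -0.0046  0.004 ] turn [-0.0285  0.026   0.0513]
shift [ 0.0122 -0.0003  0.0048] turn [ 0.0588  0.028  -0.0256]
shift [0.0138 0.0058 0.0069] turn [ 0.1896  0.0307 -0.1412]
shift [0.0165 0.011  0.0101] turn [ 0.3203  0.0331 -0.2569]
```

Call:
send_rows(plan=[[[0.03,0.014,-0.013,0,0,0,0.3],[0.03,0.014,-0.013,0,0,0,0.3],[0,0,0,0,0,0,0.3],[0,0,0,0,0,0,0.3],[0,0,0,0,0,0,0.3]]])

```text
clock: 9.03
position: [0.4765, -0.0482, 0.1595]
ee_rot: [0.784, 0.455, 0.365, -0.211]
ft_force: [0.0, -0.2, -1.9]
grip_width: 0.47
grasp_force: 51.1
```

```bash
python3 - <<'E'
from h import *
o=get_obs();print(o["position"],o["joint_pos"],o["clock"],"jar up",T(o)[:3,:3]@DT)
G=goalR(60);togo(np.array([.4797,-.0428,.11])-G.apply(BT),G)
t=optics.camera("top");s=optics.camera("side");w=optics.camera("wrist")
b=T(o)[:3,:3]@BT+o["position"];c=b+.082*(T(o)[:3,:3]@DT);print("base",b,"cap",c)
f=lambda im,y,x,k,hh,ww:cv2.resize(im[y:y+hh,x:x+ww,::-1],None,fx=k,fy=k,interpolation=cv2.INTER_CUBIC)
for n in("top","side"):
  K,W=cam(n);print(n,w2p(K,W,b),w2p(K,W,c),w2p(K,W,[.4797,-.0428,.018]))
a=np.hstack([f(s,160,215,5,75,80),f(t,150,230,4.6875,80,80)[:375]])
cv2.imwrite("pics/m3.png",a);cv2.imwrite("pics/w3.png",w[:,:,::-1]);cv2.imwrite("pics/s3.png",s[:,:,::-1]);print(a.shape)
E
```

```text
[ 0.4765 -0.0482  0.1595] [-0.1923  0.2101  0.7957  2.173  -1.1117  1.2473  0.7068] 9.0333 jar up [-0.0002 -0.0013  1.    ]
shift [0.0082 0.0055 0.0011] turn [-0.001  -0.0008  0.0004]
base [ 0.4781 -0.0433  0.1089] cap [ 0.4781 -0.0434  0.1909]
top (np.float64(273.58057273237705), np.float64(211.3792212558857)) (np.float64(275.00198484182715), np.float64(209.6879115748643)) (np.float64(272.12114013875026), np.float64(212.52556765675496))
side (np.float64(233.33892974485886), np.float64(199.9284556469742)) (np.float64(232.36757320078436), np.float64(177.40593294499055)) (np.float64(234.80811524203858), np.float64(223.7994312914952))
(375, 775, 3)
```

View pics/m3.png

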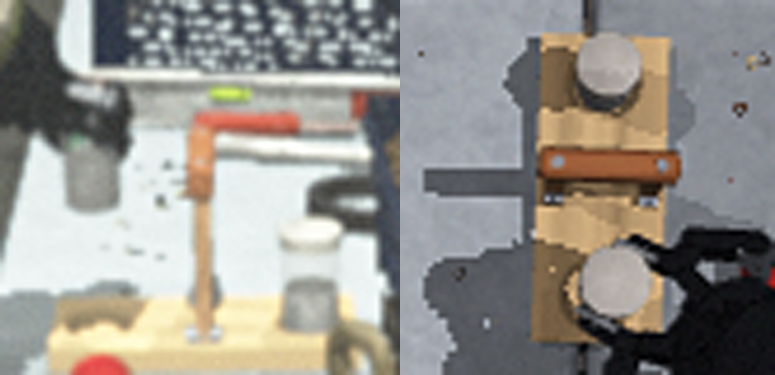

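In the side crop the jar hangs upright, with its base at about (233,202) and cap top at (234,177), as predicted. In the top crop its cap is at about (276,210.4). I'll refine the cap and well centres numerically.

```bash
python3 - <<'E'
from h import *
im=cv2.cvtColor(optics.camera("top"),cv2.COLOR_RGB2HSV).astype(int);K,W=cam("top")
o0=cv2.cvtColor(cv2.imread("pics/top0.png"),cv2.COLOR_BGR2HSV).astype(int)
def blob(m,y0,y1,x0,x1):
    k=np.zeros(m.shape,np.uint8);k[y0:y1,x0:x1]=m[y0:y1,x0:x1]
    n,l,s,c=cv2.connectedComponentsWithStats(k);i=1+s[1:,4].argmax();return c[i],s[i]
grey=(im[...,1]<40)&(im[...,2]>120)
for nm,box,z in(("held",(198,222,264,286),.1905),("stand",(154,176,264,286),.088)):
    c,s=blob(grey,*box);print(nm,c,s,p2w(K,W,*c,z))
wood=(o0[...,0]>8)&(o0[...,0]<28)&(o0[...,1]>70)&(o0[...,2]>120)
k=np.zeros(wood.shape,np.uint8);k[150:228,255:292]=wood[150:228,255:292]
r=cv2.minAreaRect(cv2.findNonZero(cv2.morphologyEx(k,cv2.MORPH_CLOSE,np.ones((9,9)))));print(r,p2w(K,W,*r[0],.018))
# bottom edge (near robot, unoccluded)
for row in (205,215,220):
    x=np.where(k[row])[0];print(row,p2w(K,W,x.min()-.5,row,.018),p2w(K,W,x.max()+.5,row,.018))
y=np.where(k[:,270])[0];print("near edge",p2w(K,W,270,y.max()+.5,.018), "far",p2w(K,W,270,y.min()-.5,.018))
E
```

```text
held [275.6612 209.3989] [268 202  16  16 183] [ 0.479  -0.0452  0.1905]
stand [275.3665 161.2199] [268 154  18  16 191] [ 0.6358 -0.047   0.088 ]
((273.65875244140625, 190.00721740722656), (30.286909103393555, 65.43244171142578), 2.602562189102173) [ 0.5534 -0.0465  0.018 ]
205 [0.5032 0.002  0.018 ] [ 0.5052 -0.0859  0.018 ]
215 [0.4706 0.0045 0.018 ] [ 0.4726 -0.0864  0.018 ]
220 [0.4544 0.0041 0.018 ] [ 0.4565 -0.0866  0.018 ]
near edge [ 0.4472 -0.0365  0.018 ] far [ 0.6077 -0.0335  0.018 ]
```

```bash
python3 - <<'E'
from h import *
M=T(get_obs())[:3,:3]
for v in([.0015,.002,-.085],[0,0,-.02],[.001,0,0],[0,.001,0]):print(v,M.T@np.array(v)/.2)
E
```

```text
[0.0015, 0.002, -0.085] [-0.3173  0.0004  0.283 ]
[0, 0, -0.02] [-0.0765 -0.0003  0.0644]
[0.001, 0, 0] [0.0016 0.0043 0.0019]
[0, 0.001, 0] [ 0.0028 -0.0025  0.0033]
```

Call:
send_rows(plan=[[[0,0,0,-0.04,0,0.035,0.3],[0,0,0,-0.04,0,0.035,0.3],[0,0,0,-0.04,0,0.035,0.3],[0,0,0,-0.04,0,0.035,0.3],[0,0,0,-0.04,0,0.035,0.3],[0,0,0,-0.04,0,0.035,0.3],[0,0,0,-0.04,0,0.035,0.3],[0,0,0,-0.04,0,0.035,0.3],[0,0,0,0,0,0,0.3],[0,0,0,0,0,0,0.3]]])

```text
clock: 10.07
position: [0.4774, -0.0475, 0.0751]
ee_rot: [0.784, 0.455, 0.366, -0.211]
ft_force: [0.3, -0.5, -1.9]
grip_width: 0.469
grasp_force: 51.1
```

```bash
python3 - <<'E'
from h import *
o=get_obs();M=T(o)[:3,:3];b=M@BT+o["position"];print(o["position"],o["ft_force"],o["clock"],"up",M@DT,"base",b,o["joint_pos"])
t=optics.camera("top");s=optics.camera("side")
f=lambda im,y,x,k,hh,ww:cv2.resize(im[y:y+hh,x:x+ww,::-1],None,fx=k,fy=k,interpolation=cv2.INTER_CUBIC)
cv2.imwrite("pics/m4.png",np.hstack([f(s,185,210,8,50,50),f(t,185,250,8,50,45)]))
print(M.T@(np.array([.4798,-.0425,.012])-b)/.2)
E
```

```text
[ 0.4774 -0.0475  0.0751] [ 0.2973 -0.4836 -1.8637] 10.0667 up [-0.001  -0.0026  1.    ] base [ 0.4791 -0.0426  0.0245] [ 0.0031  0.3956  0.5918  2.1973 -1.2556  1.1977  0.919 ]
[-0.0464  0.0026  0.0417]
```

View pics/m4.png

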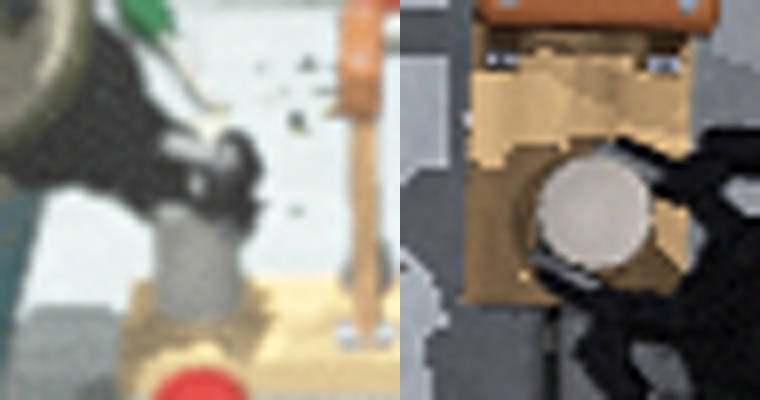

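```bash
python3 - <<'E'
from h import *
K,W=cam("top");print(p2w(K,W,273.9,210.9,.1065),w2p(K,W,[.4791,-.0426,.1065]))
E
```

```text
[ 0.4798 -0.0443  0.1065] (np.float64(273.3325091013135), np.float64(211.10442831715744))
```

Call:
send_rows(plan=[[[0,0,0,-0.012,0,0.01,0.3],[0,0,0,-0.012,0,0.01,0.3],[0,0,0,-0.011,0,0.01,0.3],[0,0,0,-0.011,0,0.01,0.3],[0,0,0,0,0,0,0.3],[0,0,0,0,0,0,0.3]]])

```text
clock: 10.67
position: [0.4776, -0.0474, 0.0625]
ee_rot: [0.784, 0.455, 0.366, -0.211]
ft_force: [-0.3, -0.4, -1.7]
grip_width: 0.47
grasp_force: 51.1
```

```bash
python3 - <<'E'
from h import *
o=get_obs();M=T(o)[:3,:3];b=M@BT+o["position"];print(o["position"],o["ft_force"],"up",M@DT,"base",b,o["joint_pos"])
E
```

```text
[ 0.4776 -0.0474  0.0625] [-0.2631 -0.3704 -1.7084] up [-0.0011 -0.0025  1.    ] base [ 0.4793 -0.0425  0.0119] [ 0.0767  0.4111  0.5085  2.1951 -1.2585  1.1684  0.9387]
```

Call:
send_rows(plan=[[[0,0,0,-0.006,0,0.005,0.3],[0,0,0,-0.006,0,0.005,0.3],[0,0,0,-0.005,0,0.005,0.3],[0,0,0,-0.004,0,0.004,0.3],[0,0,0,0,0,0,0.3],[0,0,0,0,0,0,0.3]]])

```text
clock: 11.17
position: [0.478, -0.047, 0.0577]
ee_rot: [0.784, 0.455, 0.366, -0.211]
ft_force: [-3.3, 0.6, 6.0]
grip_width: 0.471
grasp_force: 51.7
```

```bash
python3 - <<'E'
from h import *
o=get_obs();M=T(o)[:3,:3];b=M@BT+o["position"];print(o["ft_force"],"up",M@DT,"base",b)
E
```

```text
[-3.3161  0.591   5.9798] up [-0.0024 -0.0035  1.    ] base [ 0.4797 -0.042   0.0071]
```

Call:
send_rows(plan=[[[0,0,0,0,0,0,0.52],[0,0,0,0,0,0,0.58],[0,0,0,0,0,0,0.65],[0,0,0,0,0,0,0.7],[0,0,0,0,0,0,0.7],[0,0,0,0,0,0,0.7]]])

```text
clock: 11.67
position: [0.4778, -0.0471, 0.0569]
ee_rot: [0.784, 0.455, 0.366, -0.211]
ft_force: [0.7, -0.5, 0.2]
grip_width: 0.697
grasp_force: 0.0
```

```bash
python3 - <<'E'
from h import *
o=get_obs();M=T(o)[:3,:3];b=M@BT+o["position"];print(o["position"],o["ft_force"],o["clock"],o["grip_width"])
t=optics.camera("top");s=optics.camera("side")
f=lambda im,y,x,k,hh,ww:cv2.resize(im[y:y+hh,x:x+ww,::-1],None,fx=k,fy=k,interpolation=cv2.INTER_CUBIC)
cv2.imwrite("pics/m5.png",np.hstack([f(s,185,210,8,50,50),f(t,185,250,8,50,45)]))
E
```

```text
[ 0.4778 -0.0471  0.0569] [ 0.6684 -0.4595  0.2169] 11.6667 0.696565048385922
```

View pics/m5.png

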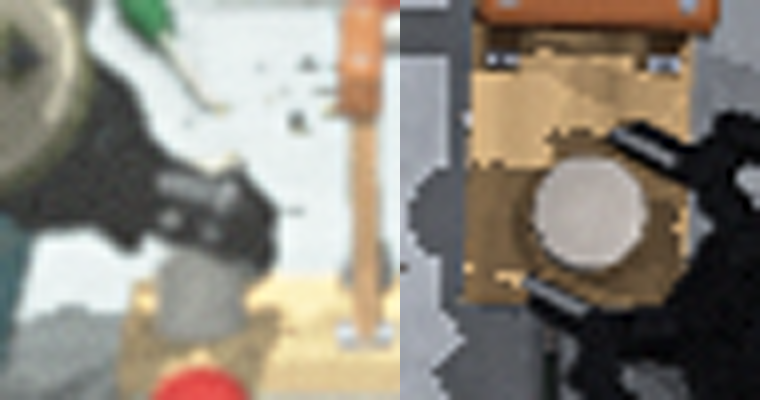

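The jar stands upright in the well (cap at top crop (588,212)) and the fingers are clear on both sides. I'm withdrawing along the tool axis.

Call:
send_rows(plan=[[[0,0,0,0,0,-0.03,0.7],[0,0,0,0,0,-0.05,0.7],[0,0,0,0,0,-0.08,0.7],[0,0,0,0,0,-0.1,0.7],[0,0,0,0,0,-0.12,0.7],[0,0,0,0,0,-0.12,0.7],[0,0,0,0,0,-0.12,0.7],[0,0,0,0.1,0,-0.1,0.7],[0,0,0,0.1,0,-0.1,0.7],[0,0,0,0.1,0,-0.1,0.7],[0,0,0,0.1,0,-0.1,0.7],[0,0,0,0.1,0,-0.1,0.7],[0,0,0,0,0,0,0.7],[0,0,0,0,0,0,0.7]]])

```text
clock: 12.93
position: [0.4239, -0.1409, 0.2794]
ee_rot: [0.784, 0.455, 0.367, -0.209]
ft_force: [-0.0, 0.5, -0.8]
grip_width: 0.699
grasp_force: 0.0
```

```bash
python3 - <<'E'
from h import *
o=get_obs();print(o["position"],o["joint_pos"],o["clock"])
for s in(1,-1):
    G=R.from_matrix(np.c_[[0,s,0],[s,0,0],[0,0,-1]]);togo([.5546,-.043,.30],G)
    print("world",np.array([.5546,-.043,.30])-o["position"])
E
```

```text
[ 0.4239 -0.1409  0.2794] [ 0.1587  0.0326  0.6362  2.0044 -0.8537  1.4733  0.5316] 12.9333
shift [0.56   0.3236 0.5086] turn [ 0.1548 -0.5664 -0.3233]
world [0.1307 0.0979 0.0206]
shift [0.56   0.3236 0.5086] turn [-0.7458 -0.2039  1.6052]
world [0.1307 0.0979 0.0206]
```

Call:
send_rows(plan=[[[0.0172,-0.0629,-0.0359,0,0,0,0.9],[0.0172,-0.0629,-0.0359,0,0,0,0.9],[0.0172,-0.0629,-0.0359,0,0,0,0.9],[0.0172,-0.0629,-0.0359,0,0,0,0.9],[0.0172,-0.0629,-0.0359,0,0,0,0.9],[0.0172,-0.0629,-0.0359,0,0,0,0.9],[0.0172,-0.0629,-0.0359,0,0,0,0.9],[0.0172,-0.0629,-0.0359,0,0,0,0.9],[0.0172,-0.0629,-0.0359,0,0,0,0.9],[0,0,0,0.16,0.2,0,0.9],[0,0,0,0.16,0.2,0,0.9],[0,0,0,0.16,0.2,0,0.9],[0,0,0,0,0,0,0.9],[0,0,0,0,0,0,0.9],[0,0,0,0,0,0,0.9]]])

```text
clock: 14.18
position: [0.5209, -0.0625, 0.2763]
ee_rot: [0.707, 0.707, -0.002, -0.003]
ft_force: [-0.6, 0.0, 0.4]
grip_width: 0.899
grasp_force: 0.0
```

```bash
python3 - <<'E'
from h import *
o=get_obs();im=optics.camera("wrist");print(o["position"],o["joint_pos"],o["clock"])
G=R.from_matrix(np.c_[[0,1,0],[1,0,0],[0,0,-1]]);togo([.5546,-.043,.137],G)
K,W=cam("wrist",o)
for p in([.5546,.002,.15],[.5546,-.088,.15],[.4797,-.0425,.088],[.6296,-.0427,.088]):print(w2p(K,W,p))
t=optics.camera("top")
f=lambda im,y,x,k,hh,ww:cv2.resize(im[y:y+hh,x:x+ww,::-1],None,fx=k,fy=k,interpolation=cv2.INTER_CUBIC)
cv2.imwrite("pics/m6.png",im[:,:,::-1]);np.save("w6.npy",W)
E
```

```text
[ 0.5209 -0.0625  0.2763] [-0.1748  0.0947  0.2235  1.69   -0.0223  1.3653  0.0526] 14.1833
shift [0.0991 0.1727 0.6982] turn [-0.0033 -0.0009 -0.0006]
(np.float64(299.7711598197598), np.float64(105.82622360575189))
(np.float64(295.3276383318733), np.float64(219.30466690497985))
(np.float64(211.7582952140406), np.float64(151.30417365300312))
(np.float64(367.8566514685575), np.float64(151.83619296208872))
```

View pics/m6.png

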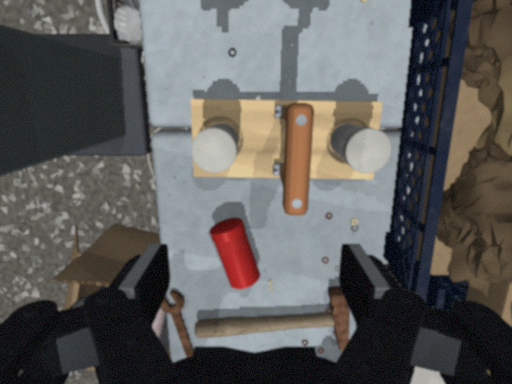

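Both jars stand in the carrier (caps at (215,149) and (368,150)). The bar runs from (300,104) to (296,215), which puts its centre at about (0.5546, -0.041). I'm moving over it and descending.

Call:
send_rows(plan=[[[0,0,0,0.054,0.085,0,0.9],[0,0,0,0.054,0.085,0,0.9],[0,0,0,0,0,0.1,0.9],[0,0,0,0,0,0.1,0.9],[0,0,0,0,0,0.1,0.9],[0,0,0,0,0,0.1,0.9],[0,0,0,0,0,0.1,0.9],[0,0,0,0,0,0.1,0.9],[0,0,0,0,0,0.06,0.9],[0,0,0,0,0,0.045,0.9],[0,0,0,0,0,0,0.9],[0,0,0,0,0,0,0.9]]])

```text
clock: 15.28
position: [0.5553, -0.04, 0.1371]
ee_rot: [0.707, 0.707, -0.0, -0.002]
ft_force: [0.0, -0.8, 0.1]
grip_width: 0.901
grasp_force: 0.0
```

```bash
python3 - <<'E'
from h import *
o=get_obs();print(o["position"],o["ft_force"],o["clock"])
G=R.from_matrix(np.c_[[0,1,0],[1,0,0],[0,0,-1]]);togo([.5546,-.041,.136],G)
E
```

```text
[ 0.5553 -0.04    0.1371] [ 0.047  -0.7835  0.0768] 15.2833
shift [-0.0049 -0.0035  0.0053] turn [-0.0018 -0.0013  0.0002]
```

Call:
send_rows(plan=[[[0,0,0,-0.007,-0.003,0.004,0.7],[0,0,0,0,0,0,0.5],[0,0,0,0,0,0,0.4],[0,0,0,0,0,0,0.35],[0,0,0,0,0,0,0.3],[0,0,0,0,0,0,0.25],[0,0,0,0,0,0,0.2],[0,0,0,0,0,0,0.15],[0,0,0,0,0,0,0.1],[0,0,0,0,0,0,0],[0,0,0,0,0,0,0],[0,0,0,0,0,0,0]]], squeeze=60)

```text
clock: 16.28
position: [0.5548, -0.0411, 0.136]
ee_rot: [0.707, 0.707, -0.0, -0.002]
ft_force: [-2.5, 0.3, 5.5]
grip_width: 0.224
grasp_force: 60.1
```

Call:
send_rows(plan=[[[0,0,0,0,0,0,0],[0,0,0,0,0,0,0],[0,0,0,0,0,0,0],[0,0,0,0,0,0,0]]], squeeze=100)

```text
clock: 16.62
position: [0.5549, -0.041, 0.1361]
ee_rot: [0.707, 0.707, -0.0, -0.002]
ft_force: [-2.3, 0.2, 6.9]
grip_width: 0.216
grasp_force: 98.5
```

Call:
send_rows(plan=[[[0,0,0,0,0,-0.01,0],[0,0,0,0,0,-0.02,0],[0,0,0,0,0,-0.03,0],[0,0,0,0,0,-0.04,0],[0,0,0,0,0,-0.05,0],[0,0,0,0,0,-0.05,0],[0,0,0,0,0,-0.05,0],[0,0,0,0,0,-0.05,0],[0,0,0,0,0,-0.05,0],[0,0,0,0,0,-0.05,0],[0,0,0,0,0,-0.04,0],[0,0,0,0,0,-0.03,0],[0,0,0,0,0,-0.02,0],[0,0,0,0,0,-0.015,0],[0,0,0,0,0,0,0],[0,0,0,0,0,0,0],[0,0,0,0,0,0,0],[0,0,0,0,0,0,0]]])

```text
clock: 18.12
position: [0.5547, -0.0413, 0.2362]
ee_rot: [0.707, 0.707, -0.001, -0.002]
ft_force: [0.5, 0.2, -6.1]
grip_width: 0.217
grasp_force: 97.9
```

```bash
python3 - <<'E'
from h import *
o=get_obs();print(o["position"],o["ee_rot"],o["ft_force"],o["torque"],o["clock"],o["grasp_force"])
s=optics.camera("side");w=optics.camera("wrist")
f=lambda im,y,x,k,hh,ww:cv2.resize(im[y:y+hh,x:x+ww,::-1],None,fx=k,fy=k,interpolation=cv2.INTER_CUBIC)
cv2.imwrite("pics/m7.png",np.hstack([f(s,140,205,4,96,95),cv2.resize(w[:,:,::-1],(400,300))[0:300].copy() if 0 else cv2.copyMakeBorder(cv2.resize(w[:,:,::-1],(400,300)),0,84,0,0,cv2.BORDER_CONSTANT)]))
E
```

```text
[ 0.5547 -0.0413  0.2362] [ 0.7068  0.7074 -0.0006 -0.0021] [ 0.4754  0.204  -6.1245] [ 0.0381 -0.0297 -0.032 ] 18.1167 97.92035579681396
```

View pics/m7.png

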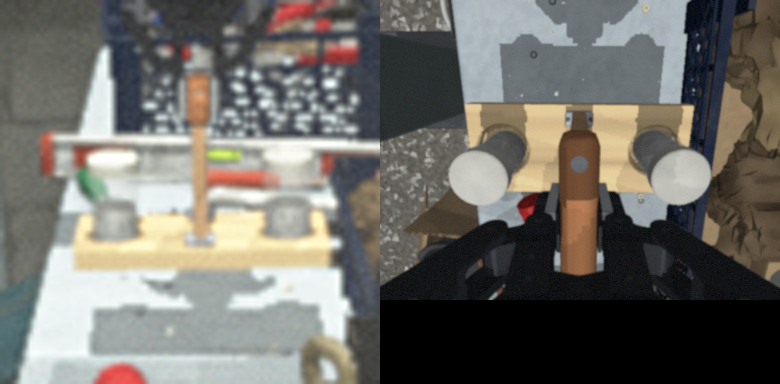

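The carrier is lifted 10 cm and level. Both jars are upright in their wells, seen at crop (113,215) and (290,215). The wrist force of 6.1 N matches 0.63 kg.

```bash
python3 -c "
from workcell import job
print(job.hand_in())"
```

```text
the job is handed in; nothing more can be done
None
```

The fallen jar now stands cap up in the carrier's empty well, and the arm is holding the carrier with both jars level, about 10 cm above the table; the job is handed in.

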